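# Refit the program knob on a washer console

### The arm

A 6-joint arm with a two-finger parallel gripper is mounted at the origin on the work surface. World frame = base frame: x ahead of the robot, y to its left, z up, the work surface at z = 0. Lengths are in mm, angles in rad, forces in N, time in s.
With the tool pointing down it reaches from about 350 to 875 mm from the base axis. Payload 4.2 kg.
Tool frame: the origin (TCP) lies midway between the tips of the shut fingers; the grasp point (between the pads) lies 19 mm behind it (r.hold_point_z is the distance from the TCP to the grasp point, in mm); z points along the fingers, y is the line along which they close (so a half turn about z gives the same grasp; the last joint's range is limited). The gripper opens to 85 mm and grips with 20 to 120 N. Pads are 22 mm wide; open, the fingers measure 114 mm over their backs; the gripper's body (76 mm by 85 mm) begins 54 mm behind the grasp point. The pads swing forward as they close: fully open they stand 13 mm farther back than shut.
Start: joints at [1.427, 0.385, 0.008, 0, -1.194, -0.259], TCP at [244.964, 574.971, 231.312] pointing down, gripper open.
Joint ranges: [-3.14, 3.14], [-1.21, 2.06], [-1.07, 1.41], [-3.16, 2.05], [-2.99, -0.16], [-3.1, 3.1]. Speed limits (rad/s): [2.79, 2.79, 3.14, 3.14, 3.14, 3.14].

### API

Orientations are given as a rotation vector (axis times angle).
In Python, from station import r, jaws, planner, monitor, grab_frame gives the robot as it stands. Calls block until the motion is done:
- r.reach(position, orientation): joint-space move of the TCP to a pose.
- r.move_straight(position, rate=150, rot=None): straight line of the TCP; rot=None keeps the orientation; rate is the mean speed in mm/s.
- r.move_j(angles): joint-space move.
- jaws.gripper_to(opening, grasp_force=None): finger opening in mm; grasp_force is the grip in N (None keeps the last); returns when the fingers have stopped.
- r.sleep(seconds).
- planner.ik(position, orientation): joint angles nearest the present ones, or None.
- monitor.get_obs(): the state.
- grab_frame(name): name is "scene" or "top" or "wrist"; returns a dict with "img" (384x512x3 uint8, red, green, blue), "camera_matrix" (3x3 intrinsics, pixels), "extrinsics" (4x4, takes a point from camera to world coordinates); the wrist camera has in their place "hand_eye" (4x4, takes a point from camera to tool coordinates, whose origin is the TCP and whose axes are the flange's). Camera axes: x right, y down, z forward; pixel columns grow to the right and rows downward; lengths in mm; the calibration is good to about 2 mm. The wrist camera is an equidistant fisheye: a pixel r from the principal point sees the ray r / f radians off the axis. A picture is of the moment at which its call begins: read the wrist's pose just before it. There is no depth.
A pose or a line that the arm cannot do raises r.IKError and nothing moves.
- r.close_job(): hands the job in; it is judged then, once.
The state is a dict: "t": time; "q": joint angles; "joint_vel": joint speeds; "joint_efforts": joint torques, N m; "tcp_pos": TCP position; "orientation": TCP orientation; "ft_force": force on the tool from outside, world axes, zero at the start; "moment": the same for the moment, N m; "gripper_width": finger opening in mm; "grasp_force": force on a finger pad.
Only numpy, scipy, OpenCV 4.12 (cv2) and the standard library are available. Lean on these libraries where they do the work, as an engineer would, in place of code of your own. Each camera call takes 0.05 s, during which the arm holds its last target. There are 200 camera calls.

### The job

The washing machine's console lies face up on the worktop with its program knob off. Take the cream knob, hold it over the brass blade-shaped shaft on the console, turn it until its slot lines up with the blade and press it down until it drops fully home, flat on the console, then let go. Leave the charcoal knob and the orange detergent bottle where they stand.

Things in the scene. Friction and masses are not known exactly. Their poses are not given: they have to be found in the camera images.
- knob_center (a point): Centre, 25 mm above the underside, of the cream knob: an oblong block 60 mm long (x axis), 30 mm wide (y), 50 mm tall, about 70 g, upright and loose on the worktop, a blue line along its top. Grip it across the 30 mm. In its underside is a centred slot 36 mm long (x), 15 mm wide (y), 28 mm deep, which fits the shaft either way round.
- shaft_tip (a point): Top centre of the fixed brass shaft on the dark console: an upright blade 26 mm long (its x axis), 8 mm thick (y), 24 mm high, rounded on top, at an angle that varies; it does not turn. The console (fixed, 150 x 360 mm) has its flat face 24 mm below this point, 50 mm above the worktop; its nearest end is 90 mm to the left. A knob fully home is flat on the face, its centre 1 mm above this point.
- spare_center (a point): Centre (25 mm above its underside) of a bystander: the charcoal knob with a white line on top, same outer size as the cream one but without a slot, loose on the worktop.
- detergent_center (a point): Centre (100 mm up) of a bystander: an orange detergent bottle with a red cap, 84 mm across, 200 mm tall, standing loose on the worktop.
Things that resemble listed ones, but are neither listed nor needed, are in the scene too. What is shaped like the part that bears knob_center but brown is not meant.

How it is judged (in metres and radians):
At the end, for the whole second after the job is handed in: The cream knob is let go, fully home on the shaft: centre within 12 mm of the shaft axis and within 6 mm of the height of its tip, long axis within 25 degrees of the blade, upright within 7 degrees. Charcoal knob and bottle are within 30 mm of where they began (horizontal distance between knob_center and shaft_tip below 0.012 m and z of knob_center in the frame of shaft_tip between -0.006 and 0.006 m and angle between the x axis of knob_center and the x axis of shaft_tip, either way round below 0.44 rad and angle between knob_center's own z axis and vertical below 0.12 rad and distance of each of spare_center, detergent_center from where it was at the start of the episode below 0.03 m); the robot touches nothing.
It fails at once if the charcoal knob is moved from its place (distance of spare_center from where it was at the start of the episode above 0.03 m).
It fails at once if the detergent bottle is moved or knocked over (distance of detergent_center from where it was at the start of the episode above 0.03 m).
It also fails if it takes over 45 s, if anything falls off the work surface, if the arm or the gripper's body presses on something with over 40 N, if the wrist force passes 120 N, or if a joint passes its speed limit or range.

## Working session

There is one attempt and no reset: what is moved stays moved. The work goes in short steps, each a Python script; the robot and the scene stay as the last script left them, time stands still between calls to the robot, and variables do not carry over. Pictures are saved under pics/ and viewed, at most 10 in all, crops included, and the job is handed in when it is done.

```bash
mkdir -p pics
cat > h.py <<'E'
import numpy as np, cv2
from station import r, jaws, planner, monitor, grab_frame
def ray2z(f,px,z):
    K=np.array(f["camera_matrix"]);T=np.array(f["extrinsics"])
    d=T[:3,:3]@np.linalg.solve(K,[px[0],px[1],1.]);o=T[:3,3]
    return o+d*(z-o[2])/d[2]
E
python3 - <<'E'
from h import *
import pickle
for n in("scene","top"):
    f=grab_frame(n);pickle.dump({k:np.array(v) for k,v in f.items() if k in("img","camera_matrix","extrinsics")},open(n+".pkl","wb"))
    cv2.imwrite(f"pics/{n}0.png",cv2.resize(f["img"][:,:,::-1],(800,600)))
    print(n,np.round(f["extrinsics"],2).tolist(),np.array(f["camera_matrix"]).tolist())
o=monitor.get_obs();print(o["t"],o["tcp_pos"],o["orientation"])
E
```

```text
scene [[-0.19, 0.71, -0.68, 1304.83], [0.98, 0.13, -0.14, 5.62], [-0.02, -0.69, -0.72, 925.39], [0.0, 0.0, 0.0, 1.0]] [[349.726360468541, 0.0, 254.533887237346], [0.0, 349.726360468541, 190.98455857295562], [0.0, 0.0, 1.0]]
top [[-0.0, -0.98, 0.18, 330.0], [-1.0, 0.0, 0.0, -134.37], [-0.0, -0.18, -0.98, 1024.71], [0.0, 0.0, 0.0, 1.0]] [[368.8696065136008, 0.0, 253.97433591337932], [0.0, 368.8696065136008, 190.95004896336928], [0.0, 0.0, 1.0]]
0.1 [244.80501664 574.51088278 230.35724603] [ 3.07617926e+00 -6.28379685e-01 -4.34455807e-04]
```

View pics/top0.png

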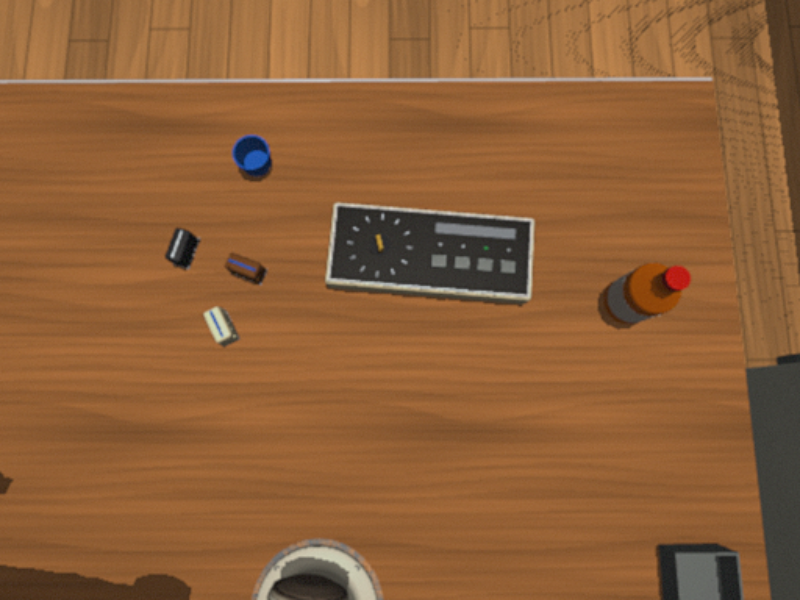

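View pics/scene0.png

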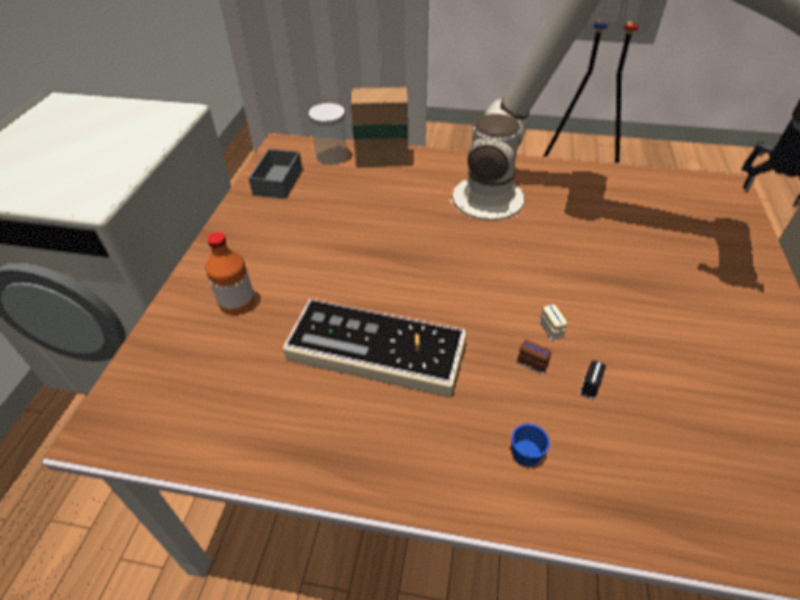

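Top view (800x600): the cream knob is at about (218,324), with the brown decoy at (245,267) and the charcoal knob at (181,248). The brass blade is at (379,242) and the bottle at (640,295). Next I segment the blue line and the blade.

```bash
cat > seg.py <<'E'
from h import *
import pickle
out=[]
for n,kc,bc in(("top",(140,207),(243,155)),("scene",(354,205),(267,218))):
    f=pickle.load(open(n+".pkl","rb"));hsv=cv2.cvtColor(f["img"],cv2.COLOR_RGB2HSV).astype(int);H,S,V=np.moveaxis(hsv,2,0)
    for nm,c,m,z in(("line",kc,(H>100)&(H<135)&(S>80),50),("cream",kc,(S<90)&(V>120),50),("blade",bc,(H>10)&(H<30)&(S>110)&(V>110),74)):
        ys,xs=np.nonzero(m);k=np.hypot(xs-c[0],ys-c[1])<14;p=np.c_[xs,ys][k]
        if len(p)<3: print(n,nm,"few");continue
        P=np.array([ray2z(f,q,z)[:2] for q in p]);w,v=np.linalg.eigh(np.cov(P.T))
        print(n,nm,len(p),p.mean(0).round(1),P.mean(0).round(1),"ang",np.degrees(np.arctan2(v[1,1],v[0,1])).round(1),"len",(np.sqrt(w*12)).round(1))
E
python3 seg.py
python3 - <<'E'
import cv2,numpy as np
t=cv2.imread('pics/top0.png')
import pickle
f=pickle.load(open('top.pkl','rb'))['img'][:,:,::-1]
a=cv2.resize(f[185:225,115:165],(400,320),interpolation=cv2.INTER_CUBIC);b=cv2.resize(f[135:175,218:268],(400,320),interpolation=cv2.INTER_CUBIC)
cv2.imwrite('pics/c.png',np.hstack([a,b]))
E
```

```text
top line 13 [137.8 206.1] [469.4 176.2] ang -152.0 len [ 2.  42.7]
top cream 237 [139.2 207.4] [465.8 172.1] ang -149.8 len [32.2 59.3]
top blade 30 [242.4 154.5] [ 603.8 -103.6] ang -170.5 len [ 8.4 25.9]
scene line few
scene cream 171 [354.3 203.7] [480.3 171.6] ang -171.8 len [41.2 77.3]
scene blade 23 [266.4 216.9] [ 607.9 -104.1] ang -163.4 len [10.9 26.5]
```

View pics/c.png

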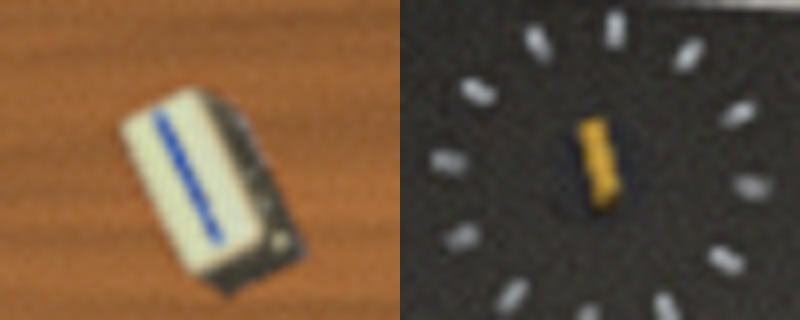

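The knob top is at about (468,175) at 28–30°, and its size comes out right (32x59). The blade tip is at about (604,-104) at about 10°. I'll hover over the knob and refine with the wrist camera.

```bash
cat >> h.py <<'E'
from scipy.spatial.transform import Rotation as R
def ori(deg): return (R.from_euler('z',deg,degrees=True)*R.from_euler('x',180,degrees=True)).as_rotvec()
def wrist(name,save=True):
    o=monitor.get_obs();f=grab_frame("wrist")
    T=np.eye(4);T[:3,:3]=R.from_rotvec(o["orientation"]).as_matrix();T[:3,3]=o["tcp_pos"]
    f["extrinsics"]=T@np.array(f["hand_eye"])
    if save: cv2.imwrite(f"pics/{name}.png",cv2.resize(f["img"][:,:,::-1],(800,600)))
    return f
def fish2z(f,px,z):
    K=np.array(f["camera_matrix"]);T=f["extrinsics"]
    v=np.linalg.solve(K,[px[0],px[1],1.])[:2];th=np.hypot(*v)
    d=T[:3,:3]@np.array([*(v/th*np.sin(th)),np.cos(th)]);o=T[:3,3]
    return o+d*(z-o[2])/d[2]
def blob(f,mask,xy,z,rad):
    ys,xs=np.nonzero(mask);P=np.array([fish2z(f,q,z)[:2] for q in np.c_[xs,ys]])
    k=np.hypot(*(P-xy).T)<rad;P=P[k]
    (c,s,a)=cv2.minAreaRect(P.astype(np.float32))
    w,v=np.linalg.eigh(np.cov(P.T))
    print(len(P),"px",np.c_[xs,ys][k].mean(0).round(1),"mean",P.mean(0).round(1),"rect",np.round(c,1),np.round(s,1),"ang",np.degrees(np.arctan2(v[1,1],v[0,1])).round(1))
def hsv(f): return np.moveaxis(cv2.cvtColor(f["img"],cv2.COLOR_RGB2HSV).astype(int),2,0)
E
python3 - <<'E'
from h import *
r.reach([468,175,170],ori(29)); jaws.gripper_to(58)
f=wrist("w1");H,S,V=hsv(f)
blob(f,(H>100)&(H<135)&(S>80),[468,175],50,35)
blob(f,(S<90)&(V>120),[468,175],50,45)
print(monitor.get_obs()["t"],monitor.get_obs()["tcp_pos"],np.round(f["hand_eye"],2).tolist())
E
```

```text
117 px [253.9 188.6] mean [468.7 175.9] rect [467.5 174.7] [47.8  2.7] ang -152.5
2015 px [254. 184.] mean [472.4 178. ] rect [471.7 177.2] [65.6 29.9] ang -152.9
2.2333 [467.96468478 175.18937595 169.97587567] [[-0.0, -0.96, -0.29, 75.0], [1.0, -0.0, -0.0, -0.14], [0.0, -0.29, 0.96, -141.79], [0.0, 0.0, 0.0, 1.0]]
```

View pics/w1.png

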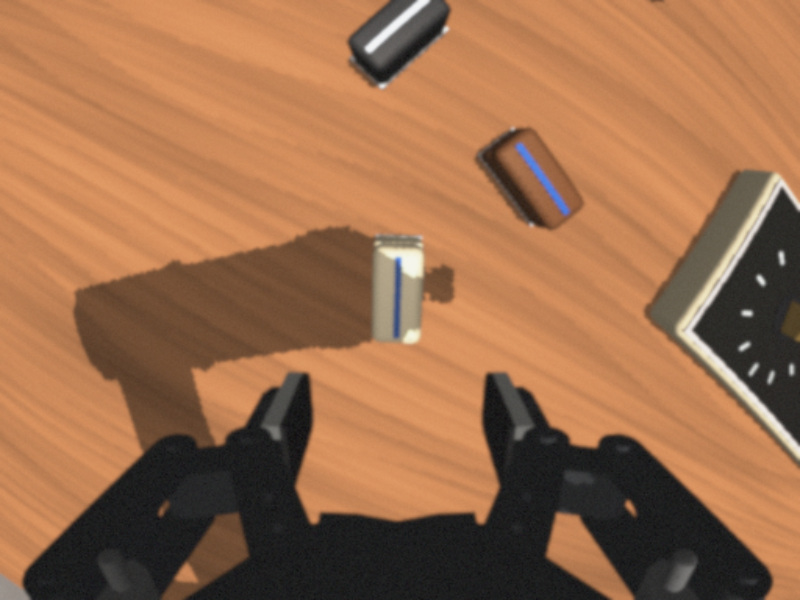

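Wrist view: the cream knob is centred at (398,297), standing parallel to the fingers. The line puts it at (468,175), 27.4°. The decoy is clear of the fingers, so I grasp, lift and look at the shaft from the carrying pose.

Run:
```python
from h import *
r.move_straight([468,175,60],rot=ori(27.4)); r.move_straight([468,175,13],rate=60)
jaws.gripper_to(20,40); o=monitor.get_obs(); print(o["gripper_width"],o["grasp_force"],o["ft_force"])
r.move_straight([468,175,170],rate=150)
o=monitor.get_obs(); print(o["gripper_width"],o["ft_force"],o["t"])
a=np.radians(10)
r.move_straight([604-70*np.cos(a),-104-70*np.sin(a),190],rot=ori(10),rate=180)
f=wrist("w2");H,S,V=hsv(f)
blob(f,(H>10)&(H<30)&(S>110)&(V>70),[604,-104],74,25)
o=monitor.get_obs(); print(o["gripper_width"],o["tcp_pos"],o["t"])
```

```text
29.196698357553668 39.81138903647661 [ 0.36467398 -0.35587837  2.26822577]
29.674212084650918 [ 0.51441759 -0.36110963 -1.1979257 ] 5.6083
224 px [254.  110.8] mean [ 605.3 -102.8] rect [ 605.3 -103.1] [26.1  8.7] ang -166.3
29.498130019287867 [ 534.95114399 -115.54143485  190.02501357] 7.475
```

View pics/w2.png

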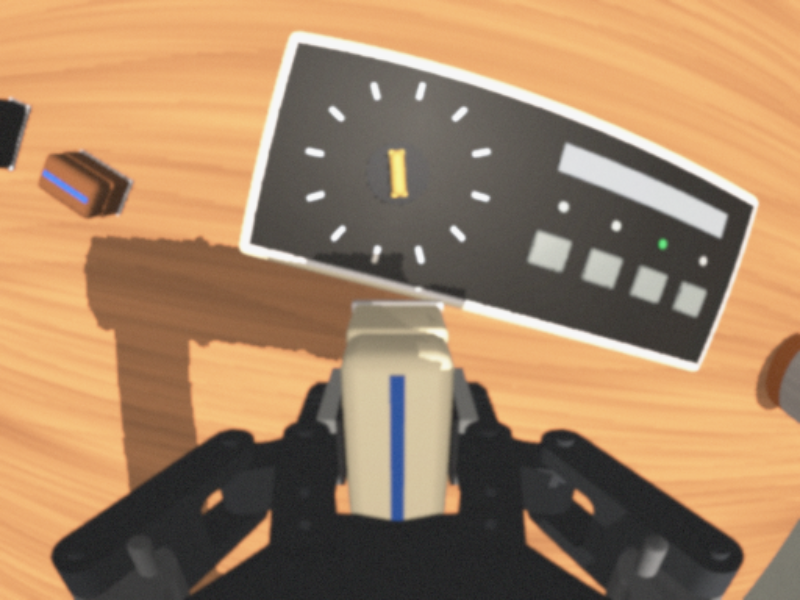

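Wrist view: the knob is held straight, with its line at (397,376–520). The blade is at (398,173), which gives (605,-103) at 13.7°, and its size is right (26x8.7). Next I check the knob's offset in the hand, then align and lower under force watch.

Run:
```python
from h import *
f=wrist("w2b",False)
o=monitor.get_obs();a=R.from_rotvec(o["orientation"]).as_matrix()
p=fish2z(f,(397.5*.64,376*.64),o["tcp_pos"][2]+37)-o["tcp_pos"]; off=(a.T@p)[:2]; print("line front in tool (expect 24,0)",off.round(1))
X=[605.1,-103.2]
r.move_straight([*X,150],rot=ori(13.7),rate=150)
r.move_straight([*X,92],rate=80)
f0=monitor.get_obs()["ft_force"][2];print("f0",f0)
for z in range(89,62,-2):
    r.move_straight([*X,z],rate=30)
    o=monitor.get_obs();F=o["ft_force"]
    if abs(F[2]-f0)>8 or np.hypot(*F[:2])>12: break
print(z,np.round(o["ft_force"],1),np.round(o["moment"],2),o["tcp_pos"].round(1),o["gripper_width"],o["t"])
```

```text
line front in tool (expect 24,0) [24.3 -0.2]
f0 -0.5546682563314953
63 [0.6 0.2 2.1] [-0.04 -0.1  -0.  ] [ 605.7 -103.2   63.5] 29.082587887171073 12.5917
```

It dropped all the way with almost no force. I press lightly, release, retreat and check.

Run:
```python
from h import *
X=[605.1,-103.2]
r.move_straight([*X,62],rate=30); print(monitor.get_obs()["ft_force"])
jaws.gripper_to(50); r.move_straight([*X,190],rate=120)
a=np.radians(13.7)
r.move_straight([X[0]-60*np.cos(a),X[1]-60*np.sin(a),220],rate=150)
f=wrist("w3");H,S,V=hsv(f)
blob(f,(H>100)&(H<135)&(S>80),X,100,35)
o=monitor.get_obs();print(o["ft_force"],o["t"])
```

```text
[-0.58445333  0.98322634  6.89489092]
161 px [254.  124.7] mean [ 604.6 -103.1] rect [ 604.6 -103.1] [46.9  1.8] ang -166.4
[ 0.96342053 -0.05591144 -0.5613749 ] 15.0417
```

View pics/w3.png

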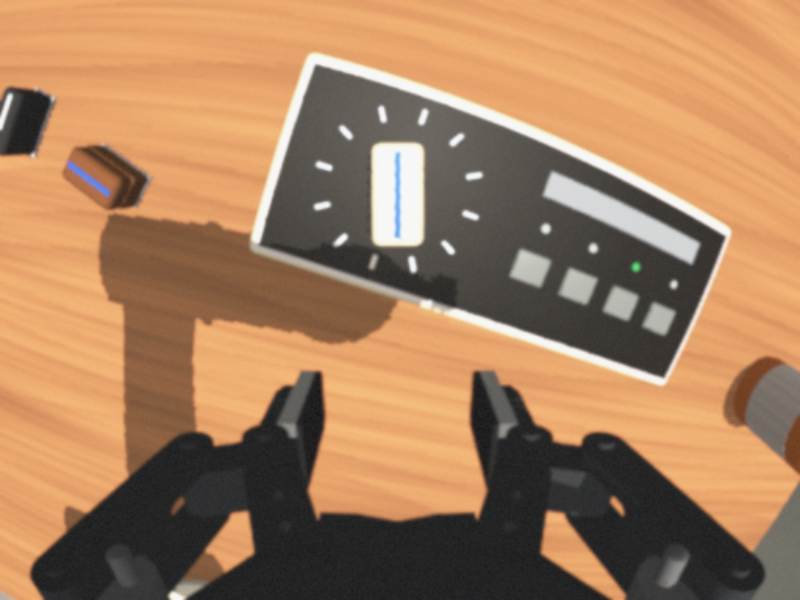

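The knob sits upright on the shaft, with its line at (398,195), i.e. (604.6,-103.1) at 13.6°. The gripper is clear and the other objects are untouched.

```bash
python3 -c "
from h import *
print(r.close_job())"
```

```text
the job is handed in; nothing more can be done
None
```

The cream knob is pressed fully home on the shaft, within about 1 mm and 0.1° of the measured blade, and released; the charcoal knob and bottle were not touched, and the job was handed in just after 15 s (no verdict was returned).

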